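Lock the purifier cartridge into its sloped bayonet socket

TASK

Take the cartridge with the flat grip fin and two side lugs and load it into the sloped round socket of the water purifier: find how its lugs pass through the socket's two slots, push it in against the spring, and twist it clockwise a quarter turn as far as it goes, so that it stays locked when you let go. Leave the plain round-knobbed cartridge, the beaker, the bottle, the dishes, the tube rack and the tip box standing where they are.

Things in the scene. Friction and masses are not known exactly. Their poses are not given: they have to be found in the camera images.
- cartridge: White plastic cartridge, 108 mm high, 0.18 to 0.35 kg, standing upright on its nose. Origin: centre of the nose's underside; z up its axis. Round nose 32 mm in diameter, z 0 to 28 mm (lowest 4 mm tapering to 27 mm); round body 68 mm in diameter, z 28 to 68 mm, its underside the flange that meets the socket; grip fin above. A half turn about z gives the same shape.
- cartridge_lugs (a point): On the cartridge's axis at the middle height of its two square lugs, 17 mm above its origin. The lugs stand out from the nose at +x and -x, each 12 mm wide (along y), 6 mm high (z 14 to 20 mm of the cartridge), reaching 25 mm from the axis, 50 mm over both.
- cartridge_grip (a point): Middle of the upright grip fin on top of the cartridge, on its axis, 88 mm above its origin, with the cartridge's axes. The fin is 56 mm along x, 12 mm thick along y, and spans z 68 to 108 mm of the cartridge: it lies in line with the lugs.
- dock: White water purifier fixed to the bench, 200 mm wide, 240 mm deep, 135 mm high at the back, its front sloping up at 30 degrees away from its low front edge. Origin: on the bench under the centre of the socket's mouth; x points to its back, z up. Does not move.
- socket: The round bayonet socket in the purifier's slope. Origin: centre of its mouth, level with the top of its lip, 100 mm above the bench. z is the socket's axis pointing out of it, 30 degrees from vertical, leaning to the dock's front; x points up the slope, y across it. It does not tell where the slots are: see socket_lip. Nothing but ejector and latch moves in use.
- socket_lip (a point): Mid-thickness of the socket's grey lip (6 mm thick), on the axis. Round bore 36 mm wide with two opposite slots 17 mm wide reaching 27.5 mm from the axis. The line through the slots lies anywhere within 0.44 rad either way of the socket's x axis (about z) each time: look, or turn the lightly pressed cartridge until its lugs drop in. Lugs resting on the lip: cartridge origin 14 mm below the mouth.
- socket_home (a point): On the socket's axis, 26 mm below the mouth: where the cartridge's origin rests when locked, lugs held up against the lip's underside. Pressed down it reaches 28 mm, flange on the lip. Only below 26 mm can it turn, clockwise (seen looking into the socket), a quarter turn from the slots to a stop; the other way is blocked after about 10 degrees.
- ejector (a joint): Spring plate inside the socket, travel in m: 0 = free, its face 18 mm below the mouth; grows as the cartridge's nose presses it down, 0.008 when locked, 0.010 with the flange on the lip. Pushes the cartridge out with 3 N at 0, 7.5 N locked, 8.5 N at 0.010.
- latch (a joint): Latch ring hidden under the lip, turned by the lugs over the last 0.3 rad of the clockwise quarter turn. 0 = not locked, 0.30 rad = at the stop, locked. Light friction (0.06 N m), stays where it is left; cannot be reached otherwise.
- plain_cartridge: Another white cartridge with no lugs, 68 mm in diameter, 92 mm high, with a round knob 32 mm in diameter on top; to be left alone. It and the cartridge stand at two places that may be swapped. Origin: centre of the underside.
- beaker: Glass beaker, 70 mm in diameter, 90 mm high, to be left alone. Origin: centre of the underside.
- reagent_bottle: Amber glass bottle, 70 mm in diameter, 150 mm high, to be left alone. Origin: centre of the underside.
- dishes: Stack of three culture dishes, 60 mm in diameter, 42 mm high, to be left alone. Origin: centre of the underside.
- tube_rack: Blue tube rack 90 x 200 mm, 56 mm high, to be left alone. Origin: centre of the underside.
- tip_box: Grey pipette tip box 87 x 122 mm, 72 mm high, to be left alone. Origin: centre of the underside.
There are look-alikes about, which are no part of the job. What is shaped like the cartridge but purple or yellow is not meant.

How it is judged:
On the way, in this order (a step that is already met when the one before it is completed fails the run):
1. the cartridge is lifted off the bench (height (world z) of cartridge above 0.03 m), for 0.1 s.
2. its lugs are pushed through the slots (z of cartridge in the frame of socket below -0.0235 m and angle between the z axis of cartridge and the z axis of socket, either way round below 0.15 rad and distance between cartridge and socket below 0.035 m), for 0.05 s.
3. it is twisted clockwise until the latch is turned (z of cartridge in the frame of socket below -0.0235 m and value of joint latch above 0.18 rad), for 0.1 s.
At the end, for the whole second after the job is handed in: The cartridge is in the socket and at rest, its origin at least 23.5 mm below the lip's top and within 35 mm of the mouth's centre, its axis within 0.12 rad of the socket's, and the latch turned past 0.18 rad (of 0.30) (all of step 3 and angle between the z axis of cartridge and the z axis of socket, either way round below 0.12 rad and distance between cartridge and socket below 0.035 m and linear speed of cartridge below 0.02 m/s); the robot touches nothing.
It fails at once if a bystander is pushed more than 40 mm from its place, or the plain cartridge, the beaker or the bottle is tipped (distance of any of plain_cartridge, beaker, reagent_bottle, dishes, tube_rack, tip_box from where it was at the start of the episode above 0.04 m or angle between any of plain_cartridge, beaker, reagent_bottle's own z axis and vertical above 0.5 rad).
It also fails if it takes over 54 s, if anything falls off the work surface, if the arm or the gripper's body presses on something with over 40 N, if the wrist force passes 120 N, or if a joint passes its speed limit or range.

ROBOT

A 6-joint arm with a two-finger parallel gripper is mounted at the origin on the work surface. World frame = base frame: x ahead of the robot, y to its left, z up, the work surface at z = 0. Lengths are in m, angles in rad, forces in N, time in s.
With the tool pointing down it reaches from about 0.25 to 0.725 m from the base axis. Payload 4 kg.
Tool frame: the origin (TCP) lies at the very end of the fingers, on their centre line; the grasp point (between the pads) lies 19 mm behind it; z points along the fingers, y is the line along which they close (so a half turn about z gives the same grasp; the last joint's range is limited). The gripper opens to 85 mm and grips with 20 to 120 N. Pads are 22 mm wide; open, the fingers measure 114 mm over their backs; the gripper's body (76 mm by 85 mm) begins 54 mm behind the grasp point. The pads swing forward as they close: fully open they stand 13 mm farther back than shut.
Start: joints at [1.276, 0.241, 0.005, 1.335, 0, 1.571], TCP at [0.145, 0.478, 0.231] pointing down, gripper open.
Joint ranges: [-2.72, 2.72], [-1.05, 1.87], [-1.09, 1.28], [-1.99, 2.15], [-1.42, 1.44], [-3.14, 3.14]. Speed limits (rad/s): [2.79, 2.79, 3.14, 3.14, 3.14, 3.14].

INTERFACE

Orientations are given as a unit quaternion [x, y, z, w].
In Python, from workcell import bot gives the robot as it stands.
- The arm moves only by the tool carry_out, never from a script. Its argument "increments" is one flat list of numbers, 5 for each row, row after row: the finger opening in cm, from 0 to 8.54, then the shift along the tool's x, y, z in cm, then the turn about the tool's z in rad. A call has exactly 5 rows; each row shifts and turns the commanded pose from where the row before left it, along the tool's axes as they then stand; what a row does not reach is not made up. A row lasts 1/8 s, in which the tool goes at most 62.5 mm and 10.7 degrees, less where a joint would pass 70% of its speed; a pose out of reach is approached as far as the arm can. A call with a gripper value outside its range is refused whole. The fingers move at their own pace and stop on an object; the grip force is fixed at half the most. Time passes only in rows, so rows that do not move let the fingers close, or fill a call up. It gives the time, the measured TCP pose, the force, the opening and the grip force at its end, in the units of the state.
- bot.get_obs(): the state, without advancing time (a new reading comes with each control period).
- bot.camera(name): name is "scene" or "side" or "wrist"; returns a dict with "pixels" (420x560x3 uint8, blue, green, red), "range_z" (420x560 float32, m along the optical axis (not along the pixel's ray), 0 where there is no reading), "mtx" (3x3 intrinsics, pixels), "eye" and "attitude" of the camera in the world. Camera axes: x right, y down, z forward; pixel columns grow to the right and rows downward; lengths in m; the calibration is good to about 2 mm. A picture is of the moment at which its call begins.
- bot.job_done(): hands the job in; it is judged then, once.
Trained networks look in a picture, given as the dict that the camera call returned (one of the last four; its "shot" number tells which), for a name from the list of things; names that differ only in an ending like _2 or _b are one class to them, and where a whole thing is asked for, a point or a joint stands for the part that bears it (a point fixed in the world has none). Each returns a list of dicts, best first, with "p" (0 to 1); they miss things now and then, are a little off and sometimes report something else, mostly with a low value. They report only what shows in the picture. A call takes as long as a camera call. They do not tell look-alikes from the thing itself.
- bot.find_in(picture, name): "xyz" ([x, y, z] in m, in the coordinates of the camera as it stood for that picture, good to about 4 mm: the middle of the surface that is visible of it).
- bot.regions_of(picture, name): "mask" (420x560 bool, what is visible of it).
- bot.place_of(picture, name): "xyz" ([x, y, z] in m, in the coordinates of the camera as it stood for that picture, good to about 4 mm: a listed point, or the origin of a listed thing).
The state is a dict: "clock": time; "joint_pos": joint angles; "joint_vel": joint speeds; "tau": joint torques, N m; "eef_pos": TCP position; "tool_rot": TCP orientation; "ft_force": force on the tool from outside, world axes, zero at the start; "ft_torque": the same for the moment, N m; "grip_width": finger opening in m; "grasp_force": force on a finger pad.
Only numpy, scipy, OpenCV 4.12 (cv2) and the standard library are available. Lean on these libraries where they do the work, as an engineer would, in place of code of your own. Each camera call takes 0.05 s, during which the arm holds its last target. There are 200 camera calls.

## Working session

There is one attempt and no reset: what is moved stays moved. The work goes in short steps, Python scripts to look and compute and a tool call to move; the robot and the scene stay as the last step left them, time stands still between calls to the robot, and variables do not carry over. Pictures are saved under pics/ and viewed, at most 10 in all, crops included, and the job is handed in when it is done.

Besides the shell and the picture viewer there is one more tool, called after "Emit:" as name(argument=value, ...) on one line, values as JSON. carry_out: Moves the arm, as the interface text tells. Its arguments: {"type":"object","properties":{"increments":{"type":"array","items":{"type":"number"}}},"required":["increments"]}

```bash
mkdir -p pics; cat > h.py <<'E'
from workcell import bot
import numpy as np, cv2
from scipy.spatial.transform import Rotation as R
def att(c):
    a=np.array(c["attitude"]); return a if a.shape==(3,3) else R.from_quat(a).as_matrix()
def w(c,p): return att(c)@np.array(p)+np.array(c["eye"])
def px(c,P):
    q=att(c).T@(np.array(P)-np.array(c["eye"])); u=c["mtx"]@q; return u[:2]/u[2]
def cloud(c):
    v,u=np.mgrid[:420,:560]; z=c["range_z"]; m=np.array(c["mtx"])
    p=np.stack([(u-m[0,2])/m[0,0]*z,(v-m[1,2])/m[1,1]*z,z],-1)
    return p@att(c).T+np.array(c["eye"])
E
python3 - <<'E'
from h import *
ims=[]
for n in ["scene","side"]:
    c=bot.camera(n); ims.append(c["pixels"]); print(n,c["eye"],c["attitude"])
    for k in ["cartridge","cartridge_grip","cartridge_lugs","plain_cartridge","socket","socket_lip","dock","beaker","reagent_bottle","dishes","tube_rack","tip_box"]:
        for d in bot.place_of(c,k)[:3]:
            P=w(c,d["xyz"]); print(k,round(d["p"],2),P.round(3),px(c,P).round())
cv2.imwrite("pics/a.png",ims[0]); cv2.imwrite("pics/b.png",ims[1])
print(bot.get_obs())
E
```

```text
scene [ 1.24781317 -1.0008929   0.86834974] [ 0.83827858  0.25519374 -0.1468221  -0.45892095]
cartridge 0.73 [ 0.494 -0.208 -0.003] [222. 268.]
cartridge 0.7 [ 0.606 -0.158 -0.003] [265. 273.]
cartridge 0.62 [ 0.371 -0.204  0.003] [190. 251.]
cartridge_grip 0.71 [ 0.606 -0.153  0.091] [265. 244.]
cartridge_grip 0.61 [ 0.492 -0.213  0.08 ] [218. 244.]
cartridge_grip 0.58 [ 0.372 -0.199  0.085] [188. 226.]
cartridge_lugs 0.98 [ 0.376 -0.203  0.017] [191. 247.]
cartridge_lugs 0.88 [ 0.49  -0.211  0.014] [219. 263.]
cartridge_lugs 0.67 [ 0.606 -0.153  0.017] [266. 266.]
plain_cartridge 0.88 [ 0.478 -0.379 -0.001] [174. 301.]
socket 0.53 [0.555 0.09  0.1  ] [299. 196.]
socket 0.17 [ 0.729 -0.201 -0.003] [295. 299.]
socket_lip 0.66 [ 0.729 -0.202  0.001] [294. 298.]
socket_lip 0.53 [0.555 0.092 0.096] [299. 197.]
dock 0.81 [0.553 0.093 0.001] [298. 223.]
dock 0.55 [ 0.472  0.41  -0.001] [327. 176.]
beaker 0.88 [ 0.731 -0.2   -0.002] [295. 298.]
dishes 0.61 [ 0.438 -0.11   0.001] [229. 243.]
tube_rack 0.7 [ 0.472  0.413 -0.001] [327. 176.]
tip_box 0.59 [ 0.666  0.429 -0.   ] [378. 188.]
sid
[... 1231 characters left out ...]
. 138.]
{'clock': 1.3, 'joint_pos': array([ 1.27595821e+00,  2.40602407e-01,  4.99788646e-03,  1.33519588e+00,
       -1.31132484e-05,  1.57080010e+00]), 'joint_vel': array([0.00125894, 0.00066707, 0.00163437, 0.00070139, 0.00076444,
       0.00050319]), 'tau': array([ 1.42976704e-03, -3.72215903e+01,  2.52691752e+01,  1.25609007e-03,
        1.01051530e-04, -2.18279741e-07]), 'eef_pos': array([0.14529631, 0.47842352, 0.23130445]), 'tool_rot': array([ 1.46887543e-01,  9.89153198e-01, -2.97825750e-06,  6.18626413e-06]), 'ft_force': array([ 0.21207824, -0.47900494, -0.63241603]), 'ft_torque': array([-0.00460101, -0.00475278,  0.01555796]), 'grasp_force': 0.0, 'grip_width': 0.08529009872245663}
```

```bash
python3 - <<'E'
import cv2,numpy as np
a=cv2.imread("pics/a.png")[150:350,130:430]; b=cv2.imread("pics/b.png")[130:400,130:480]
a=cv2.resize(a,(450,300),interpolation=cv2.INTER_CUBIC);b=cv2.resize(b,(778,600),interpolation=cv2.INTER_CUBIC)
cv2.imwrite("pics/a2.png",a);cv2.imwrite("pics/b2.png",b)
E
```

```text
(no output)
```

View pics/b2.png

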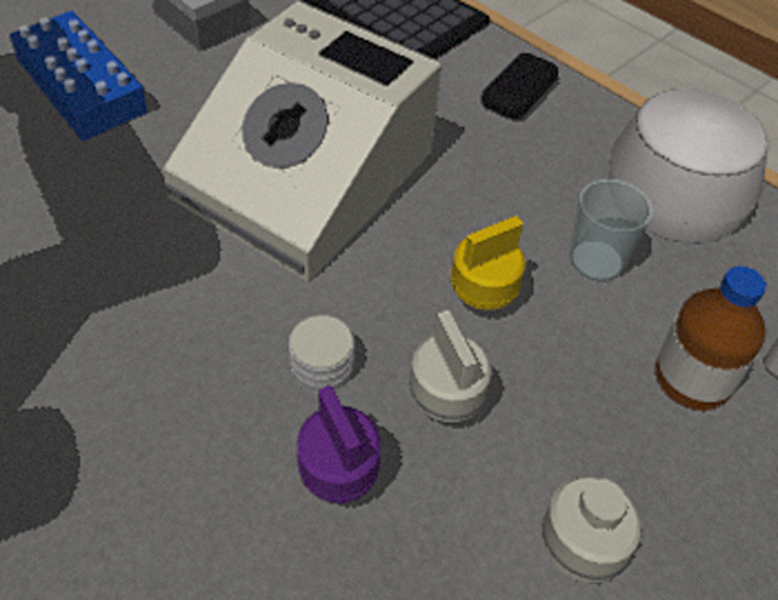

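View pics/a.png

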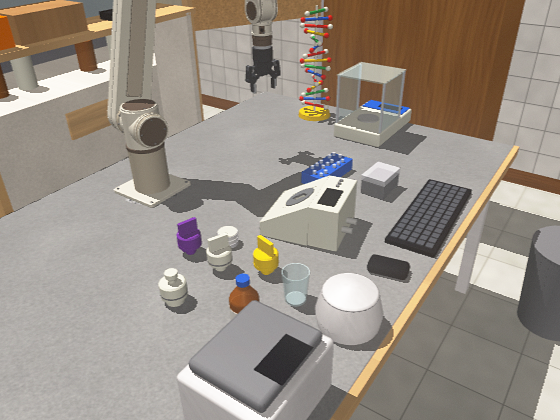

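White finned cartridge at side px (333,295) / scene (219,255) is the one meant: white, fin and lugs. Purple at side (284,330) and yellow at (348,250) are look-alikes, the white one with a round knob at (396,365) is the plain one. The enlarged crop confirms this. The socket sits at side px (258,187), with its dark slots visible.

```bash
python3 - <<'E'
from h import *
c=bot.camera("side"); P=cloud(c); g=c["pixels"].astype(int)
d=np.hypot(P[...,0]-.491,P[...,1]+.212)
m=(d<.045)&(P[...,2]>.08)&(P[...,2]<.12); q=P[m]; 
print("fin n",m.sum(),q[:,2].max())
t=q[q[:,2]>.1]; mu=t[:,:2].mean(0); e=np.linalg.svd(t[:,:2]-mu)[2][0] if len(t)<3000 else 0
r=cv2.minAreaRect(t[:,:2].astype(np.float32)*1000); print("fin",mu,np.arctan2(e[1],e[0]),r)
# slope plane: ring around the socket on white
S=np.array([.553,.093,.1]); D=np.linalg.norm(P-S,axis=-1)
m=(D>.047)&(D<.07)&(P[...,2]>.05)&(P[...,2]<.14); q=P[m]
for _ in range(5):
    mu=q.mean(0); n=np.linalg.svd(q-mu,full_matrices=False)[2][2]; n*=np.sign(n[2]); q=q[abs((q-mu)@n)<.004]
print("plane n",n,"tilt deg",np.degrees(np.arccos(n[2])),len(q),"socket offset",(S-mu)@n)
x=np.array([-n[0],-n[1],0]);x/=np.linalg.norm(x); yaw=np.arctan2(x[1],x[0]); z=np.array([-.5*np.cos(yaw),-.5*np.sin(yaw),.75**.5]); y=np.cross(z,x);y/=np.linalg.norm(y);X=np.cross(y,z)
print("yaw",yaw)
# pixel rays to lip plane
o=S; m_=np.array(c["mtx"]);v,u=np.mgrid[:420,:560]
ray=np.stack([(u-m_[0,2])/m_[0,0],(v-m_[1,2])/m_[1,1],np.ones_like(u)],-1)@att(c).T
E=np.array(c["eye"]); s=((o-E)@z)/(ray@z); Q=E+ray*s[...,None]-o; qx=Q@X; qy=Q@y
gray=g.mean(-1)
import itertools
lip=(np.hypot(qx,qy)<.05)&(gray<150); cnt,lab=cv2.connectedComponents(lip.astype(np.uint8)); k=lab[187,258]; l=lab==k
print("lip",l.sum(),qx[l].mean(),qy[l].mean(),np.ptp(qx[l]),np.ptp(qy[l]))
cx,cy=(qx[l].max()+qx[l].min())/2,(qy[l].max()+qy[l].min())/2
for th in (50,65,80):
    dk=l&(gray<th)&(np.hypot(qx-cx,qy-cy)<.03)
    a=np.stack([qx[dk]-cx,qy[dk]-cy],1); rr=np.hypot(*a.T); f=a[rr>.0195]
    ang=np.arctan2(f[:,1],f[:,0]); print(th,dk.sum(),len(f),"slot angle",.5*np.angle(np.exp(2j*ang).mean()),a.mean(0))
print("ctr",o+X*cx+y*cy)
E
```

```text
fin n 343 0.11216377544412537
fin [ 0.48789008 -0.21234086] -1.9503652124921054 ((489.8492736816406, -210.7406005859375), (56.523475646972656, 12.788883209228516), 68.24825286865234)
plane n [-0.48916703 -0.09330727  0.86718474] tilt deg 29.866881992237804 982 socket offset 0.0012384343176888514
yaw 0.18848306214459873
lip 1166 0.0005369579074941058 8.737117541421497e-05 0.09736558882769644 0.09698030324749754
50 176 34 slot angle -0.2307963271300932 [0.00125312 0.00052762]
65 198 41 slot angle -0.24602185355909398 [0.00083603 0.00144683]
80 214 49 slot angle -0.2454030482107569 [0.00085191 0.00114447]
ctr [0.55364808 0.0941439  0.10049129]
```

Emit:
carry_out(increments=[8.5,3,-5,-1,0,8.5,3,-5,-1,0,8.5,3,-5,-1,0,8.5,3,-5,-1,0,8.5,3,-5,-1,0])

```text
clock: 1.98
eef_pos: [-0.0719, 0.2815, 0.2818]
tool_rot: [0.147, 0.989, 0.001, -0.0]
ft_force: [-2.0, 0.8, 1.2]
grip_width: 0.0851
grasp_force: 0.0
```

Emit:
carry_out(increments=[8.5,-5.4,5.1,0,0,8.5,-5.4,5.1,0,0,8.5,-5.4,5.1,0,0,8.5,-4.8,-3.05,0,0,8.5,-4.8,-3.05,0,0])

```text
clock: 2.6
eef_pos: [0.1723, 0.2794, 0.2806]
tool_rot: [0.146, 0.989, -0.001, -0.0]
ft_force: [1.1, 0.5, 0.2]
grip_width: 0.0851
grasp_force: 0.0
```

Emit:
carry_out(increments=[8.5,-4.8,-3.05,0,0,8.5,-4.8,-3.05,0,0,8.5,-4.8,-3.05,0,0,8.5,-4.8,-3.05,0,0,8.5,-4.8,-3.05,0,0])

```text
clock: 3.22
eef_pos: [0.3575, 0.0628, 0.2817]
tool_rot: [0.147, 0.989, 0.0, 0.001]
ft_force: [0.3, 1.4, 0.5]
grip_width: 0.085
grasp_force: 0.0
```

Emit:
carry_out(increments=[8.5,-4.8,-3.05,0,0,8.5,-4.8,-3.05,0,0,8.5,-4.8,-3.05,0,0,8.5,0,0,0,0.18,8.5,0,0,0,0.18])

```text
clock: 3.85
eef_pos: [0.4679, -0.0659, 0.2807]
tool_rot: [0.325, 0.946, -0.0, -0.001]
ft_force: [0.1, 0.1, 0.1]
grip_width: 0.0853
grasp_force: 0.0
```

Emit:
carry_out(increments=[8.5,0,0,0,0.18,8.5,0,0,0,0.18,8.5,0,0,0,0.18,8.5,0,0,0,0.18,8.5,0,0,0,0.18])

```text
clock: 4.47
eef_pos: [0.4676, -0.0649, 0.2813]
tool_rot: [0.704, 0.711, 0.0, 0.0]
ft_force: [-0.0, -0.7, 0.3]
grip_width: 0.085
grasp_force: 0.0
```

Emit:
carry_out(increments=[8.5,0,0,0,0.18,8.5,0,0,0,0.18,8.5,0,0,0,0.03,8.5,-4.3,2.5,2,0,8.5,-4.3,2.5,2,0])

```text
clock: 5.1
eef_pos: [0.4834, -0.1639, 0.2414]
tool_rot: [0.825, 0.565, 0.001, 0.001]
ft_force: [1.0, 0.4, -0.1]
grip_width: 0.0848
grasp_force: 0.0
```

Emit:
carry_out(increments=[8.5,-4.2,2.5,2,0,8.5,0,0,3,0,8.5,0,0,3,0,8.5,0,0,0,0,8.5,0,0,0,0])

```text
clock: 5.72
eef_pos: [0.4913, -0.2116, 0.1624]
tool_rot: [0.826, 0.564, 0.0, 0.001]
ft_force: [0.2, -0.8, 0.1]
grip_width: 0.0847
grasp_force: 0.0
```

```bash
python3 - <<'E'
from h import *
c=bot.camera("wrist"); P=cloud(c); o=bot.get_obs(); print(o["eef_pos"],o["joint_pos"].round(3))
M=R.from_quat(o["tool_rot"]).as_matrix()
g=c["pixels"].astype(int); sat=g.max(-1)-g.min(-1)
d=np.hypot(P[...,0]-.491,P[...,1]+.212)
m=(d<.04)&(P[...,2]>.1)&(P[...,2]<.116)&(c["range_z"]>0); t=P[m]; print(m.sum())
r=cv2.minAreaRect(t[:,:2].astype(np.float32)*1000); print(r)
ctr=np.array([*r[0],0])/1000; ctr[2]=.1; print("tool frame",M.T@(ctr-o["eef_pos"]), "psi",np.arctan2(M[1,0],M[0,0]))
cv2.imwrite("pics/w.png",c["pixels"])
E
```

```text
[ 0.49173484 -0.21172358  0.16294874] [-0.407  0.346 -0.031  1.19  -0.     1.537]
1257
((491.056396484375, -212.06932067871094), (55.76348114013672, 11.978911399841309), 67.70757293701172)
tool frame [-0.00056202 -0.00068217  0.06294714] psi 1.1978767400907975
```

Emit:
carry_out(increments=[8.5,0,0,3,0.015,8.5,0,0,3,0,8.5,0,0,2.9,0,8.5,0,0,0,0,0,0,0,0,0])

```text
clock: 6.4
eef_pos: [0.4921, -0.2119, 0.0742]
tool_rot: [0.83, 0.557, 0.001, 0.001]
ft_force: [-0.1, -0.7, -0.3]
grip_width: 0.0695
grasp_force: 0.0
```

Emit:
carry_out(increments=[0,0,0,0,0,0,0,0,0,0,0,0,0,0,0,0,0,0,0,0,0,0,0,0,0])

```text
clock: 7.02
eef_pos: [0.4912, -0.2117, 0.073]
tool_rot: [0.83, 0.557, 0.0, 0.001]
ft_force: [-0.2, -0.9, 5.9]
grip_width: 0.0113
grasp_force: 59.3
```

Emit:
carry_out(increments=[0,0,0,0,0,0,0,0,-3,0,0,0,0,-5,0,0,0,0,-5,0,0,0,0,-5,0])

```text
clock: 7.65
eef_pos: [0.4896, -0.211, 0.2523]
tool_rot: [0.83, 0.557, -0.001, -0.001]
ft_force: [0.9, -0.1, -3.8]
grip_width: 0.0114
grasp_force: 59.2
```

Emit:
carry_out(increments=[0,0,0,-1,-0.18,0,0,0,-1,-0.18,0,0,0,-1,-0.18,0,0,0,-1,-0.18,0,0,0,-1,-0.18])

```text
clock: 8.28
eef_pos: [0.4898, -0.2111, 0.3009]
tool_rot: [0.503, 0.864, -0.0, -0.002]
ft_force: [1.0, -0.4, -2.5]
grip_width: 0.0113
grasp_force: 59.2
```

Emit:
carry_out(increments=[0,0,0,-1,-0.18,0,0,0,-1,-0.18,0,0,0,-1,-0.18,0,0,0,-1,-0.18,0,0,0,-1,-0.18])

```text
clock: 8.9
eef_pos: [0.49, -0.2112, 0.3508]
tool_rot: [0.077, 0.997, 0.001, -0.002]
ft_force: [0.0, 1.5, -2.9]
grip_width: 0.0112
grasp_force: 59.2
```

Emit:
carry_out(increments=[0,-1,5.4,0,0,0,-1,5.4,0,0,0,-1,5.4,0,0,0,-1,5.4,0,0,0,-1,5.4,0,0])

```text
clock: 9.52
eef_pos: [0.5828, 0.0487, 0.3505]
tool_rot: [0.08, 0.997, -0.0, -0.002]
ft_force: [-0.1, -0.5, -2.2]
grip_width: 0.0114
grasp_force: 59.6
```

Emit:
carry_out(increments=[0,-1,5.4,0,0,0,-4.7,1.6,0,0,0,-4.7,1.6,0,0,0,-4.7,1.6,0,0,0,-4.7,1.6,0,0])

```text
clock: 10.15
eef_pos: [0.6477, 0.1074, 0.3684]
tool_rot: [0.08, 0.996, -0.012, -0.049]
ft_force: [-0.3, 0.2, -2.9]
grip_width: 0.0113
grasp_force: 60.4
```

Emit:
carry_out(increments=[0,-4.7,1.6,0,0,0,-4.7,1.6,0,0,0,0,0,0,0,0,0,0,0,0,0,0,0,0,0])

```text
clock: 10.78
eef_pos: [0.6497, 0.108, 0.3559]
tool_rot: [0.08, 0.995, -0.015, -0.059]
ft_force: [0.0, -0.3, -2.9]
grip_width: 0.0111
grasp_force: 60.4
```

```bash
cat > st.py <<'E'
from h import *
o=bot.get_obs(); M=R.from_quat(o["tool_rot"]).as_matrix()
yaw=.188;x0=np.array([np.cos(yaw),np.sin(yaw),0]); zs=np.array([-.5*x0[0],-.5*x0[1],.75**.5]);ys=np.array([-x0[1],x0[0],0]);xs=np.cross(ys,zs)
S=np.array([.5536,.0940,.1003]); F=np.stack([xs,ys,zs],1)
print(o["clock"],o["eef_pos"].round(4),o["joint_pos"].round(3)); print("tool z in socket frame",(F.T@M[:,2]).round(3),"err",round(np.arccos(-zs@M[:,2]),3))
t=F.T@M[:,0]; a=np.arctan2(t[1],t[0]); print("finangle",a)
pc=o["eef_pos"]+M[:,2]*.0735   # cartridge origin
print("origin in socket",(F.T@(pc-S)).round(4)); print("to mouth, tool axes",(M.T@(S-pc)).round(4)); print("tool axes world\n",M.round(3), "ft tool",(M.T@o["ft_force"]).round(1))
E
python3 st.py
```

```text
10.775 [0.6497 0.108  0.3559] [0.165 0.818 1.275 2.149 0.    0.325]
tool z in socket frame [-0.601  0.003 -0.799] err 0.645
finangle 2.7154510732912027
origin in socket [ 0.1676 -0.004   0.1141]
to mouth, tool axes [ 0.0626 -0.019   0.192 ]
tool axes world
 [[-0.98   0.157 -0.12 ]
 [ 0.16   0.987 -0.02 ]
 [ 0.115 -0.039 -0.993]] ft tool [-0.4 -0.2  2.9]
```

Emit:
carry_out(increments=[0,4.7,-1.6,0.6,0,0,4.7,-1.6,0.6,0,0,0.6,-0.2,-5,0,0,0.6,-0.2,-5,0,0,0.6,-0.2,-5,0])

```text
clock: 11.4
eef_pos: [0.542, 0.0898, 0.4652]
tool_rot: [0.08, 0.996, -0.009, -0.034]
ft_force: [0.4, -0.0, -2.5]
grip_width: 0.0116
grasp_force: 60.3
```

Emit:
carry_out(increments=[0,0.6,-0.2,-5,0,0,0.6,-0.2,-5,0,0,0.6,-0.2,-5,0,0,0,0,0,0,0,0,0,0,0])

```text
clock: 12.02
eef_pos: [0.494, 0.0819, 0.5263]
tool_rot: [0.08, 0.997, 0.003, 0.012]
ft_force: [0.1, 0.8, -4.0]
grip_width: 0.0113
grasp_force: 60.4
```

```bash
python3 st.py
```

```text
12.025 [0.494  0.0819 0.5263] [0.164 0.358 0.961 2.149 0.    0.324]
tool z in socket frame [-0.479 -0.001 -0.878] err 0.499
finangle 2.7499996754437785
origin in socket [ 0.1252 -0.0008  0.3348]
to mouth, tool axes [-0.047   0.0181  0.3539]
tool axes world
 [[-0.987  0.159  0.024]
 [ 0.159  0.987  0.004]
 [-0.023  0.008 -1.   ]] ft tool [0.1 0.8 4. ]
```

Emit:
carry_out(increments=[0,0,0,-6,0,0,0,0,-6,0,0,0,0,-6,0,0,0,0,-6,0,0,0,0,-6,0])

```text
clock: 12.65
eef_pos: [0.4208, 0.0698, 0.623]
tool_rot: [0.079, 0.99, 0.028, 0.111]
ft_force: [0.5, -0.5, -2.2]
grip_width: 0.0112
grasp_force: 60.3
```

Emit:
carry_out(increments=[0,-4.5,1.5,-4,0,0,-4.5,1.5,-4,0,0,-4.5,1.5,-4,0,0,-4.5,1.5,-4,0,0,-4.5,1.5,-4,0])

```text
clock: 13.28
eef_pos: [0.5026, 0.0829, 0.6727]
tool_rot: [0.078, 0.976, 0.049, 0.196]
ft_force: [0.5, 0.4, -2.6]
grip_width: 0.0112
grasp_force: 60.3
```

```bash
python3 st.py
```

```text
13.275 [0.5026 0.0829 0.6727] [0.163 0.287 1.272 2.149 0.    0.323]
tool z in socket frame [-0.117 -0.009 -0.993] err 0.117
finangle 2.793736897380775
origin in socket [ 0.2324 -0.0021  0.4488]
to mouth, tool axes [ 0.1702 -0.0544  0.4728]
tool axes world
 [[-0.911  0.133  0.39 ]
 [ 0.172  0.983  0.065]
 [-0.375  0.126 -0.918]] ft tool [0.6 0.1 2.6]
```

Emit:
carry_out(increments=[0,0.7,-0.2,-3.6,0,0,0.7,-0.2,-3.6,0,0,0,0,0,0,0,0,0,0,0,0,0,0,0,0])

```text
clock: 13.9
eef_pos: [0.4738, 0.0788, 0.7058]
tool_rot: [0.078, 0.969, 0.057, 0.228]
ft_force: [-0.4, 0.3, -2.2]
grip_width: 0.0113
grasp_force: 60.6
```

```bash
python3 st.py
```

```text
13.9 [0.4738 0.0788 0.7058] [ 0.165  0.221  1.274  2.149 -0.     0.325]
tool z in socket frame [-0.049 -0.011 -0.999] err 0.05
finangle 2.7960912946885497
origin in socket [ 0.2288 -0.0009  0.4916]
to mouth, tool axes [ 0.1944 -0.0632  0.5022]
tool axes world
 [[-0.884  0.124  0.451]
 [ 0.176  0.982  0.075]
 [-0.433  0.145 -0.889]] ft tool [ 1.4 -0.   1.8]
```

Emit:
carry_out(increments=[0,0.7,-0.2,-3.6,0,0,0.5,-0.1,-2.2,0,0,0,0,0,0,0,0,0,0,0,0,0,0,0,-0.105])

```text
clock: 14.52
eef_pos: [0.4509, 0.0759, 0.7287]
tool_rot: [0.025, 0.966, 0.049, 0.254]
ft_force: [0.5, 0.3, -3.0]
grip_width: 0.0111
grasp_force: 60.5
```

```bash
python3 st.py
```

```text
14.525 [0.4509 0.0759 0.7287] [ 1.680e-01  1.730e-01  1.275e+00  2.149e+00 -2.000e-03  2.190e-01]
tool z in socket frame [-0.    -0.012 -1.   ] err 0.012
finangle 2.9048786342375488
origin in socket [0.2239 0.0006 0.5229]
to mouth, tool axes [ 0.2189 -0.0471  0.5229]
tool axes world
 [[-0.87   0.023  0.493]
 [ 0.073  0.994  0.082]
 [-0.488  0.107 -0.866]] ft tool [ 1.1 -0.   2.9]
```

Emit:
carry_out(increments=[0,2.2,-0.5,4.6,0,0,2.2,-0.5,4.6,0,0,2.2,-0.5,4.6,0,0,2.2,-0.5,4.6,0,0,2.2,-0.5,4.6,0])

```text
clock: 15.15
eef_pos: [0.4684, 0.0784, 0.5022]
tool_rot: [0.026, 0.966, 0.049, 0.254]
ft_force: [1.1, 0.3, -3.1]
grip_width: 0.0112
grasp_force: 60.4
```

Emit:
carry_out(increments=[0,2.2,-0.5,4.6,0,0,2.2,-0.5,4.6,0,0,2.2,-0.4,4.6,0,0,2.2,-0.4,4.6,0,0,0,0,0,0])

```text
clock: 15.78
eef_pos: [0.4769, 0.0814, 0.2914]
tool_rot: [0.026, 0.968, 0.048, 0.246]
ft_force: [-0.1, -0.3, -3.5]
grip_width: 0.011
grasp_force: 60.2
```

```bash
python3 st.py; python3 - <<'E'
from h import *
exec(open("st.py").read().split("o=bot")[0])
for n in ["wrist","side"]:
    c=bot.camera(n); cv2.imwrite(f"pics/{n}2.png",c["pixels"] if n=="wrist" else cv2.resize(c["pixels"][110:310,160:400],(720,600)))
E
```

```text
15.775 [0.4769 0.0814 0.2914] [ 0.171 -0.196 -0.42   0.841 -0.003  0.225]
tool z in socket frame [-0.017 -0.011 -1.   ] err 0.021
finangle 2.901840493388529
origin in socket [0.0269 0.0011 0.1309]
to mouth, tool axes [ 0.024  -0.0055  0.1313]
tool axes world
 [[-0.878  0.028  0.478]
 [ 0.075  0.994  0.079]
 [-0.473  0.105 -0.875]] ft tool [ 1.7 -0.7  3. ]
```

View pics/side2.png

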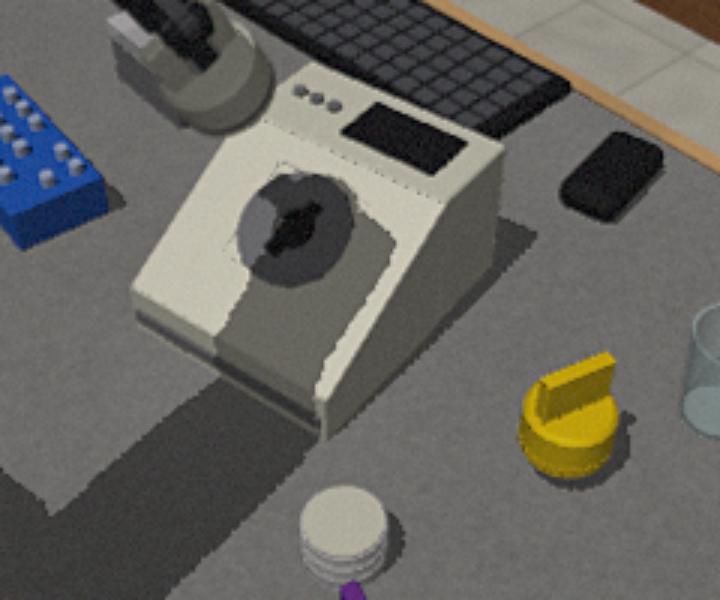

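Emit:
carry_out(increments=[0,0.8,-0.2,4,0,0,0.8,-0.2,4,0,0,0.8,-0.15,4,0,0,0,0,0,0,0,0,0,0,0])

```text
clock: 16.5
eef_pos: [0.5237, 0.089, 0.1884]
tool_rot: [0.026, 0.965, 0.05, 0.257]
ft_force: [-0.2, 0.5, -3.0]
grip_width: 0.0114
grasp_force: 60.2
```

```bash
python3 st.py; python3 - <<'E'
from h import *
c=bot.camera("side"); cv2.imwrite("pics/s3.png",cv2.resize(c["pixels"][120:260,180:340],(686,600),interpolation=cv2.INTER_CUBIC))
S=np.array([.5536,.0940,.1003])
for k in ["cartridge_lugs","cartridge"]:
    for d in bot.place_of(c,k)[:3]: print(k,d["p"],w(c,d["xyz"]).round(4))
E
```

```text
16.5 [0.5237 0.089  0.1884] [ 0.17  -0.025 -0.571  0.495 -0.003  0.224]
tool z in socket frame [ 0.007 -0.012 -1.   ] err 0.014
finangle 2.9019880762326076
origin in socket [ 0.0183 -0.0002  0.0179]
to mouth, tool axes [ 0.018  -0.004   0.0178]
tool axes world
 [[-0.866  0.025  0.499]
 [ 0.077  0.994  0.083]
 [-0.494  0.11  -0.863]] ft tool [1.7 0.2 2.5]
cartridge_lugs 0.96 [0.5526 0.0955 0.138 ]
cartridge_lugs 0.95 [ 0.3736 -0.1996  0.0195]
cartridge_lugs 0.76 [ 0.6089 -0.1546  0.0215]
cartridge 0.84 [ 0.6039 -0.1512 -0.001 ]
cartridge 0.77 [0.5604 0.094  0.1296]
cartridge 0.56 [ 0.3735 -0.1957  0.0028]
```

View pics/s3.png

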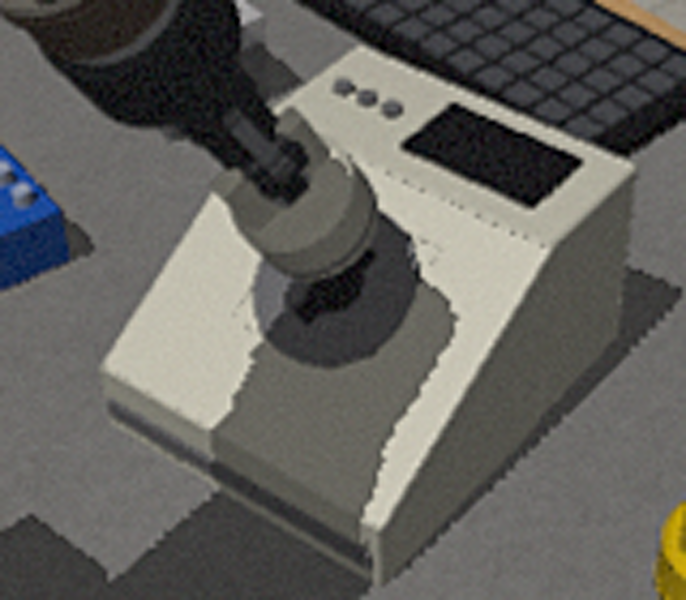

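Emit:
carry_out(increments=[0,0.9,-0.2,0,0,0,0.9,-0.2,0,0,0,0,0,0.8,0,0,0,0,0,0,0,0,0,0,0])

```text
clock: 17.27
eef_pos: [0.5091, 0.0867, 0.1682]
tool_rot: [0.026, 0.966, 0.049, 0.254]
ft_force: [0.4, 0.3, -2.3]
grip_width: 0.0115
grasp_force: 60.4
```

```bash
python3 st.py
```

```text
17.275 [0.5091 0.0867 0.1682] [ 0.17  -0.027 -0.629  0.445 -0.003  0.224]
tool z in socket frame [ 0.    -0.012 -1.   ] err 0.012
finangle 2.9020494047786416
origin in socket [-0.0051  0.0002  0.0078]
to mouth, tool axes [-0.005   0.0011  0.0078]
tool axes world
 [[-0.869  0.026  0.494]
 [ 0.076  0.994  0.082]
 [-0.488  0.109 -0.866]] ft tool [0.8 0.1 2.2]
```

Emit:
carry_out(increments=[0,-0.5,0.1,0,0,0,0,0,0,0,0,0,0,0.6,0,0,0,0,0.6,0,0,0,0,0,0])

```text
clock: 17.9
eef_pos: [0.5187, 0.0881, 0.1593]
tool_rot: [0.026, 0.966, 0.049, 0.253]
ft_force: [-0.1, -0.7, -3.3]
grip_width: 0.0109
grasp_force: 60.4
```

```bash
python3 st.py
```

```text
17.9 [0.5187 0.0881 0.1593] [ 0.17   0.006 -0.623  0.42  -0.003  0.224]
tool z in socket frame [-0.002 -0.012 -1.   ] err 0.012
finangle 2.901937060164705
origin in socket [-0.0013 -0.0001 -0.0047]
to mouth, tool axes [-0.0013  0.0004 -0.0047]
tool axes world
 [[-0.87   0.026  0.492]
 [ 0.076  0.994  0.082]
 [-0.487  0.108 -0.867]] ft tool [ 1.6 -1.   2.7]
```

Emit:
carry_out(increments=[0,-0.1,0,0.4,0,0,0,0,0.4,0,0,0,0,0.4,0,0,0,0,0,0,0,0,0,0,0])

```text
clock: 18.52
eef_pos: [0.5259, 0.0891, 0.1504]
tool_rot: [0.026, 0.966, 0.049, 0.254]
ft_force: [0.1, -0.5, -2.2]
grip_width: 0.0114
grasp_force: 60.4
```

```bash
python3 st.py
```

```text
18.525 [0.5259 0.0891 0.1504] [ 0.169  0.032 -0.625  0.39  -0.002  0.223]
tool z in socket frame [ 0.    -0.012 -1.   ] err 0.012
finangle 2.902054194017251
origin in socket [ 0.0007 -0.0005 -0.016 ]
to mouth, tool axes [ 0.0008  0.0001 -0.016 ]
tool axes world
 [[-0.869  0.026  0.494]
 [ 0.076  0.994  0.082]
 [-0.488  0.109 -0.866]] ft tool [ 1.  -0.7  1.9]
```

Emit:
carry_out(increments=[0,0,0,0.4,0,0,0,0,0.4,0,0,0,0,0.4,0,0,0,0,0,0,0,0,0,0,0])

```text
clock: 19.15
eef_pos: [0.5321, 0.0902, 0.1405]
tool_rot: [0.026, 0.965, 0.05, 0.255]
ft_force: [-4.2, -0.8, 3.5]
grip_width: 0.0114
grasp_force: 61.6
```

```bash
python3 st.py
```

```text
19.15 [0.5321 0.0902 0.1405] [ 0.169  0.059 -0.628  0.358 -0.002  0.223]
tool z in socket frame [ 0.001 -0.012 -1.   ] err 0.012
finangle 2.9020082677148586
origin in socket [ 0.0013 -0.0006 -0.0278]
to mouth, tool axes [ 0.0013 -0.     -0.0278]
tool axes world
 [[-0.869  0.026  0.494]
 [ 0.076  0.994  0.082]
 [-0.489  0.109 -0.865]] ft tool [ 1.9 -0.5 -5.2]
```

Emit:
carry_out(increments=[0,0,0,0.15,0,0,0,0,0,0.15,0,0,0,0,0.15,0,0,0,0,0.15,0,0,0,0,0])

```text
clock: 19.77
eef_pos: [0.5304, 0.09, 0.1385]
tool_rot: [0.241, 0.936, 0.105, 0.235]
ft_force: [-16.5, -3.5, 14.3]
grip_width: 0.0112
grasp_force: 64.1
```

```bash
python3 st.py; python3 -c "
from h import *
o=bot.get_obs();M=R.from_quat(o['tool_rot']).as_matrix();print(M.T@o['ft_torque'])"
```

```text
19.775 [0.5304 0.09   0.1385] [ 0.169  0.06  -0.631  0.358 -0.002  0.674]
tool z in socket frame [-0.003 -0.011 -1.   ] err 0.011
finangle 2.451410762407866
origin in socket [-0.0014 -0.0004 -0.0286]
to mouth, tool axes [-0.001   0.0009 -0.0286]
tool axes world
 [[-0.773  0.403  0.491]
 [ 0.501  0.861  0.082]
 [-0.39   0.31  -0.867]] ft tool [  5.4  -5.2 -20.8]
[ 1.03670929  1.94359214 -0.09568378]
```

Emit:
carry_out(increments=[0,0,0,-0.05,0.16,0,0,0,0,0.16,0,0,0,0,0.16,0,0,0,0,0.16,0,0,0,0,0.16])

```text
clock: 20.4
eef_pos: [0.5299, 0.0896, 0.1382]
tool_rot: [0.588, 0.767, 0.188, 0.176]
ft_force: [-13.4, -1.9, 9.4]
grip_width: 0.011
grasp_force: 63.1
```

```bash
python3 st.py; python3 -c "
from h import *
o=bot.get_obs();M=R.from_quat(o['tool_rot']).as_matrix();print(M.T@o['ft_torque'])"
```

```text
20.4 [0.5299 0.0896 0.1382] [ 0.169  0.06  -0.631  0.359 -0.002  1.478]
tool z in socket frame [-0.004 -0.012 -1.   ] err 0.013
finangle 1.6475107965780833
origin in socket [-0.0021 -0.0007 -0.0286]
to mouth, tool axes [ 0.0002  0.0021 -0.0286]
tool axes world
 [[-0.246  0.836  0.49 ]
 [ 0.968  0.237  0.081]
 [-0.048  0.494 -0.868]] ft tool [  1.   -7.  -14.9]
[ 1.92180423  0.32981608 -0.34149285]
```

Emit:
carry_out(increments=[0,0,0,0,0.12,0,0,0,0,0.12,0,0,0,0,0.08,0,0,0,0,0.05,0,0,0,0,0])

```text
clock: 21.02
eef_pos: [0.5318, 0.0896, 0.1394]
tool_rot: [0.717, 0.647, 0.218, 0.14]
ft_force: [-7.9, -3.3, 8.7]
grip_width: 0.0115
grasp_force: 62.7
```

```bash
python3 st.py; python3 -c "
from h import *
o=bot.get_obs();M=R.from_quat(o['tool_rot']).as_matrix();print(M.T@o['ft_torque'])"
```

```text
21.025 [0.5318 0.0896 0.1394] [ 0.169  0.061 -0.63   0.357 -0.003  1.842]
tool z in socket frame [-0.    -0.013 -1.   ] err 0.013
finangle 1.283052230337125
origin in socket [ 0.0003 -0.0012 -0.0286]
to mouth, tool axes [ 0.0007 -0.0005 -0.0286]
tool axes world
 [[ 0.068  0.867  0.493]
 [ 0.989 -0.124  0.081]
 [ 0.131  0.482 -0.866]] ft tool [ -2.7  -2.2 -11.7]
[ 1.3074097  -0.51911629 -0.52030648]
```

Emit:
carry_out(increments=[0,0,0,0,0.06,0,0,0,0,0.06,0,0,0,0,0,0,0,0,0,0,0,0,0,0,0])

```text
clock: 21.65
eef_pos: [0.5317, 0.0896, 0.1394]
tool_rot: [0.753, 0.605, 0.225, 0.128]
ft_force: [-8.1, -4.4, 8.7]
grip_width: 0.0115
grasp_force: 94.8
```

```bash
python3 st.py; python3 -c "
from h import *
o=bot.get_obs();M=R.from_quat(o['tool_rot']).as_matrix();print(M.T@o['ft_torque'])"
```

```text
21.65 [0.5317 0.0896 0.1394] [ 0.169  0.061 -0.63   0.357 -0.004  1.957]
tool z in socket frame [-0.    -0.013 -1.   ] err 0.013
finangle 1.168165391822464
origin in socket [ 0.0002 -0.0012 -0.0285]
to mouth, tool axes [ 0.0007 -0.0005 -0.0285]
tool axes world
 [[ 0.168  0.853  0.493]
 [ 0.968 -0.236  0.08 ]
 [ 0.185  0.464 -0.866]] ft tool [ -4.   -1.8 -11.9]
[ 1.14564376 -0.86702643 -2.25828855]
```

Emit:
carry_out(increments=[0,0,0,-0.1,-0.06,0,0,0,0,0,3,0,0,0,0,3,0,0,0,0,3,0,0,0,0])

```text
clock: 22.28
eef_pos: [0.5323, 0.0901, 0.1405]
tool_rot: [0.737, 0.624, 0.223, 0.133]
ft_force: [0.5, -0.2, 0.2]
grip_width: 0.0301
grasp_force: 0.0
```

Emit:
carry_out(increments=[4,0,0,0,0,4,0,0,-1,0,4,0,0,-3,0,4,0,0,-4,0,4,0,0,-4,0])

```text
clock: 22.9
eef_pos: [0.4716, 0.0801, 0.2454]
tool_rot: [0.737, 0.625, 0.222, 0.133]
ft_force: [0.8, 0.5, 0.2]
grip_width: 0.04
grasp_force: 0.0
```

Emit:
carry_out(increments=[4,0,0,-4,0,4,0,0,-4,0,4,0,0,0,0,4,0,0,0,0,4,0,0,0,0])

```text
clock: 23.52
eef_pos: [0.4326, 0.0736, 0.3115]
tool_rot: [0.737, 0.625, 0.221, 0.132]
ft_force: [1.0, 0.1, -0.4]
grip_width: 0.0399
grasp_force: 0.0
```

```bash
python3 - <<'E'
from h import *
exec(open("st.py").read().split("print(o[\"clock\"]")[0])
c=bot.camera("side"); cv2.imwrite("pics/s4.png",cv2.resize(c["pixels"][120:260,180:340],(686,600),interpolation=cv2.INTER_CUBIC))
c=bot.camera("wrist"); P=(cloud(c)-S)@F
m=(np.hypot(P[...,0],P[...,1])<.045)&(P[...,2]>.072)&(P[...,2]<.1)&(c["range_z"]>0); t=P[m]; print(m.sum(),np.percentile(t[:,2],[50,90,98]),cv2.minAreaRect(t[:,:2].astype(np.float32)*1000))
print(o["clock"])
E
```

```text
574 [0.08093419 0.08192148 0.08250103] ((-1.0384836196899414, -0.9703025817871094), (55.72343063354492, 11.951018333435059), 74.78047943115234)
23.525
```

View pics/s4.png

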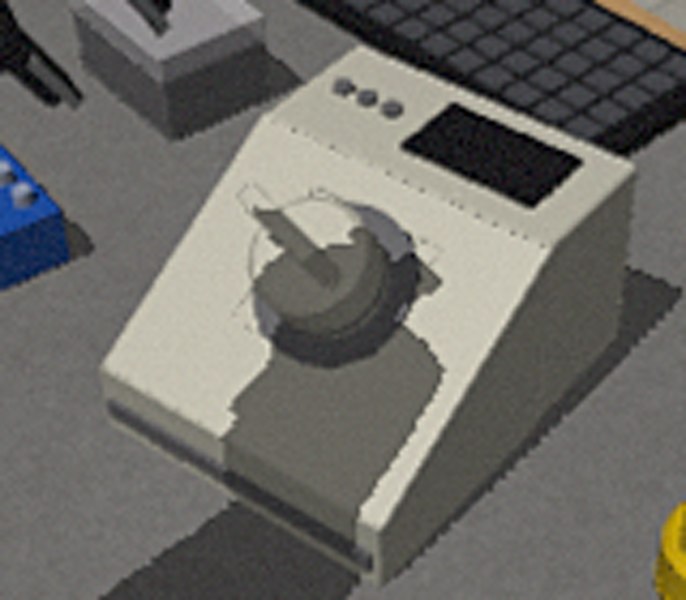

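The cartridge (px 325,270) sits flush in the socket after I let go. Its fin top is 81 to 82 mm above the mouth, so its origin is about 26 mm deep, and the fin has turned about 1.6 rad.

```bash
python3 -c "
from workcell import bot
print(bot.job_done())"
```

```text
the job is handed in; nothing more can be done
None
```

The white finned cartridge is in the sloped socket, pushed about 26 mm deep, twisted clockwise to its stop and still in place after release; I handed the job in at about 24 s, and no verdict was returned.

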